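# Load a test cassette into the reader on a paddle

## Task

Lift the steel paddle by its black handle with the white test cassette lying loose on its blade, and carry it level to the reader, never touching the cassette with the gripper. Set the cassette down on the channel's ledges and push it in with the paddle until it presses on the sprung stop with about 8 N for a second (never over 15 N), finding the stop by feel since its depth is not known. Then ease the paddle out backwards, leaving the cassette flat at the stop, lay the paddle flat on the table and disturb nothing else.

Things in the scene. Friction and masses are not known exactly. Their poses are not given: they have to be found in the camera images.
- paddle: Paddle, 160 g: flat steel blade with an upright black handle block. Starts flat on the table. Origin: underside, below the handle's centre; x along the blade to its tip, z up. Blade 24 wide, 3 thick, from x = -30 to 115. Handle 36 long (x), 22 wide (y), top 45 above the underside.
- paddle_grip (a point): Point to grasp on the paddle's handle, 30 above the underside, fingers closing across the 22 mm width (paddle's y). Axes as the paddle.
- paddle_lip (a point): Front face of the lip that stands across the blade, at x = 60, top edge 11 above the underside, 24 wide, 3 thick. It pushes the cassette's rear edge, also with the blade a few mm lower than the cassette. Axes as the paddle.
- cassette: White plastic test cassette, a plate 60 (x) x 44 (y) x 8 thick, about 60 g, a small window and round port on top. Origin: centre of its underside, z up. Starts loose on the blade before the lip, origin 92 to 96 ahead of the paddle's origin, up to 3 off the blade's centre line, turned up to 0.06 rad. May shift while carried.
- reader: Fixed reader: grey base 110 wide, 18 high, from x = -20 to 205, a channel in front, a white housing (x = 120 to 205, 71 high) behind. Origin: on the table, below the centre of the mouth of the open-topped channel; x points into the channel, y across, z up.
- reader_mouth (a point): Centre of the channel's mouth at ledge height, 32 above the table. Two ledges, x = 0 to 115, carry the cassette by its sides; between them a slot 34 wide, 14 deep, open to the front, takes the blade. Side walls 49 apart, tops 38 above the table, flared in front of the mouth to x = -15. Axes as the reader.
- reader_end (a point): Centre line of the channel at ledge height, 72 inside the mouth: the nearest place of the stop's rubber pad face (34 wide, 34 to 48 above the table). Its true rest place is unmeasured, 0 to 18 deeper. The pad is sprung, 4 N per mm from zero, 7 travel; it follows back as the push eases. Axes as the reader.
- dropper: Bystander, leave alone: small amber dropper bottle, 28 across, 62 tall. Origin: centre of its underside.
- jar: Bystander, leave alone: small clear jar, 44 across, 60 tall. Origin: centre of its underside.
- marker: Bystander, leave alone: marker pen lying flat, 120 long, 12 thick. Origin: centre of its underside.
- rack: Bystander, leave alone: white tube rack with capped tubes, 70 x 160, 99 tall. Origin: centre of its underside.
- pump: Bystander, leave alone: clear pump bottle, 64 across, 186 tall. Origin: centre of its underside.
- tray: Bystander, leave alone: steel tray 150 x 100 x 18 with two used cassettes, not for this job. Origin: centre of its underside.
- cup: Bystander, leave alone: clear cup of swabs, 74 across, 136 tall with the swabs. Origin: centre of its underside.

How it is judged:
By the outcome, as a careful person would: the job done as asked, in the order asked, and still so for the second after the job is handed in, with the robot touching nothing.
It also fails if it takes over 70 s, if anything falls off the work surface, if the arm or the gripper's body presses on something with over 40 N, if the wrist force passes 120 N, or if a joint passes its speed limit or range.

## Robot

A 6-joint arm with a two-finger parallel gripper is mounted at the origin on the work surface. World frame = base frame: x ahead of the robot, y to its left, z up, the work surface at z = 0. Lengths are in m, angles in rad, forces in N, time in s.
With the tool pointing down it reaches from about 0.375 to 0.975 m from the base axis. Payload 3.8 kg.
Tool frame: the origin (TCP) lies at the very end of the fingers, on their centre line; the grasp point (between the pads) lies 19 mm behind it; z points along the fingers, y is the direction in which the jaws open and shut (so a half turn about z gives the same grasp; the last joint's range is limited). The gripper opens to 88 mm and grips with 3 to 60 N. Pads are 18 mm wide; open, the fingers measure 123 mm over their backs; the gripper's body (75 mm by 187 mm) begins 45 mm behind the grasp point.
Start: joints at [1.066, 0.264, 1.604, -0, 1.274, -0.037], TCP at [0.304, 0.602, 0.239] pointing down, gripper open.
Joint ranges: [-2.63, 2.63], [-0.94, 2.18], [0.31, 2.57], [-1.31, 4.45], [0, 2.66], [-2.55, 2.55]. Speed limits (rad/s): [2.57, 2.57, 3.14, 3.14, 3.14, 3.14].

## Interface

Orientations are given as a 3x3 rotation matrix whose columns are the frame's x, y, z axes.
In Python, from cell import * gives the robot as it stands. Calls block until the motion is done:
- movep(position, orientation): joint-space move of the TCP to a pose.
- move_linear(position, ori=None, velocity=0.15, max_force=None): straight line of the TCP; ori=None keeps the orientation; velocity is the mean speed in m/s. With max_force (N) it stops when the force on the tool has changed by that much, and returns True; else False.
- goto_joints(angles): joint-space move.
- gripper_to(opening, grip_force=None): opening from 0.0 (shut) to 1.0 (fully open); grip_force is the grip in N (None keeps the last); returns when the fingers have stopped.
- pause(seconds).
- inverse_kinematics(position, orientation): joint angles nearest the present ones, or None.
- read_state(): the state.
- camera(name): name is "side" or "top"; returns the picture (384x512x3 uint8, blue, green, red); there is no depth.
- camera_params(name): a dict with "camera_matrix" (3x3 intrinsics, pixels), "extrinsics" (4x4, takes a point from camera to world coordinates). Camera axes: x right, y down, z forward; pixel columns grow to the right and rows downward; lengths in m; the calibration is good to about 2 mm. A picture is of the moment at which its call begins. camera_params takes no time and is no camera call.
A pose or a line that the arm cannot do raises Unreachable and nothing moves.
- sign_off(): hands the job in, once; it reports no verdict.
Trained networks look in the newest picture that a camera, given by its name, has taken for a name from the list of things; names that differ only in an ending like _2 or _b are one class to them, and where a whole thing is asked for, a point or a joint stands for the part that bears it (a point fixed in the world has none). Each returns a list of dicts, best first, with "p" (0 to 1); they miss things now and then, are a little off and sometimes report something else, mostly with a low value. They report only what shows in the picture. A call takes as long as a camera call.
- silhouettes(camera, query): "region" (384x512 bool, what is visible of it) and "xy" ([column, row] in pixels, amid what is visible of it).
- landmark_of(camera, query): "xy" ([column, row] in pixels: a listed point, or the origin of a listed thing).
The state is a dict: "clock": time; "joints": joint angles; "joint_vel": joint speeds; "tau": joint torques, N m; "eef_pos": TCP position; "ee_rot": TCP orientation; "wrist_force": force on the tool from outside, world axes, zero at the start; "ft_torque": the same for the moment, N m; "finger_gap": opening from 0.0 (shut) to 1.0 (fully open).
Only numpy, scipy, OpenCV 4.12 (cv2) and the standard library are available. Lean on these libraries where they do the work, as an engineer would, in place of code of your own. Each camera call takes 0.05 s, during which the arm holds its last target.

## Working session

There is one attempt and no reset: what is moved stays moved. The work goes in short steps, each a Python script; the robot and the scene stay as the last script left them, time stands still between calls to the robot, and variables do not carry over. Pictures are saved under pics/ and viewed, and the job is handed in when it is done.

```bash
mkdir -p pics; ls; cat > h.py <<'E'
from cell import *
import numpy as np, cv2
def par(c):
    p=camera_params(c); return np.array(p["camera_matrix"]),np.array(p["extrinsics"])
def ray(c,xy):
    K,T=par(c); d=np.linalg.inv(K)@np.array([xy[0],xy[1],1.]); return T[:3,3],T[:3,:3]@d
def onz(c,xy,z):
    o,d=ray(c,xy); return o+d*(z-o[2])/d[2]
def proj(c,P):
    K,T=par(c); q=T[:3,:3].T@(np.array(P)-T[:3,3]); q=K@q; return q[:2]/q[2]
E
python3 - <<'E'
from h import *
for c in("top","side"):
    cv2.imwrite(f"pics/{c}0.png",camera(c)); K,T=par(c); print(c,K.round(1).tolist(),T.round(3).tolist())
    for n in("paddle","paddle_grip","paddle_lip","cassette","reader","reader_mouth","reader_end"):
        r=landmark_of(c,n); print(n,[(round(a["p"],2),np.round(a["xy"],1).tolist()) for a in r[:3]])
print(read_state()["clock"],read_state()["wrist_force"])
E
```

```text
pics
top [[425.5, 0.0, 251.9], [0.0, 425.5, 189.2], [0.0, 0.0, 1.0]] [[0.016, -0.99, 0.14, 0.344], [-1.0, -0.014, 0.015, -0.027], [-0.013, -0.14, -0.99, 1.299], [0.0, 0.0, 0.0, 1.0]]
paddle [(0.75, [312.7, 205.4]), (0.46, [242.8, 198.1])]
paddle_grip [(0.55, [312.0, 202.0])]
paddle_lip []
cassette [(0.61, [304.4, 186.3]), (0.56, [304.9, 176.1]), (0.4, [95.2, 206.6])]
reader [(0.73, [178.1, 206.3])]
reader_mouth [(0.95, [180.0, 200.0])]
reader_end [(0.59, [184.6, 176.7]), (0.21, [96.4, 208.8])]
side [[399.2, 0.0, 256.6], [0.0, 399.2, 195.6], [0.0, 0.0, 1.0]] [[0.963, -0.128, 0.236, 0.219], [-0.268, -0.498, 0.825, -1.025], [0.012, -0.858, -0.514, 0.697], [0.0, 0.0, 0.0, 1.0]]
paddle [(0.79, [263.1, 249.4])]
paddle_grip [(0.91, [261.8, 242.1])]
paddle_lip [(0.89, [283.9, 237.1])]
cassette [(0.77, [292.7, 236.8]), (0.57, [282.4, 240.8])]
reader [(0.85, [233.5, 181.8])]
reader_mouth [(0.89, [233.8, 173.5])]
reader_end [(0.61, [249.5, 169.2]), (0.61, [265.1, 247.9])]
0.8 [-0.68312985  0.48559906 -0.64926628]
```

View pics/top0.png

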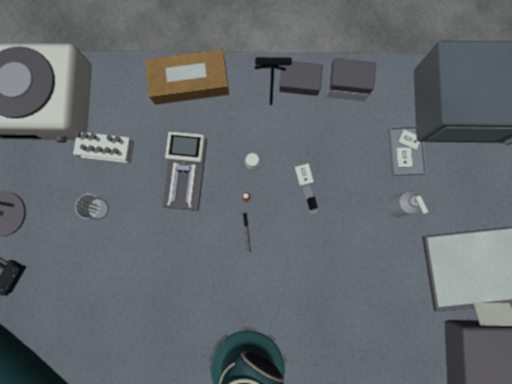

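View pics/side0.png

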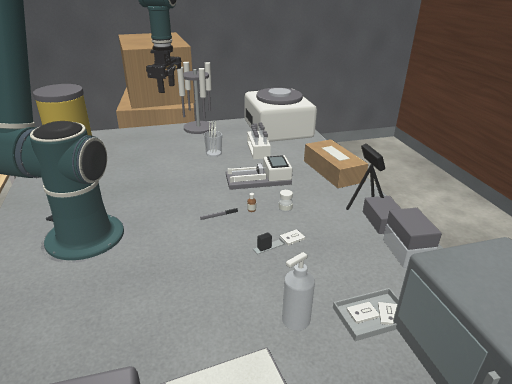

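Both pictures show the paddle, with its handle at top (312,203) and side (264,241). The cassette is ahead of it at top (304,175). The reader is at top (183,172), with its mouth towards the robot. I'll zoom in next.

```bash
python3 - <<'E'
from h import *
t=cv2.imread("pics/top0.png");s=cv2.imread("pics/side0.png")
a=cv2.resize(t[155:220,285:335],None,fx=8,fy=8,interpolation=cv2.INTER_CUBIC)
b=cv2.resize(t[125:215,155:215],None,fx=6,fy=6,interpolation=cv2.INTER_CUBIC)
im=np.zeros((540,780,3),np.uint8); im[:520,:400]=a; im[:540,410:770]=b; cv2.imwrite("pics/z1.png",im)
a=cv2.resize(s[222:262,245:315],None,fx=8,fy=8,interpolation=cv2.INTER_CUBIC)
b=cv2.resize(s[150:190,220:295],None,fx=7,fy=7,interpolation=cv2.INTER_CUBIC)
im=np.zeros((600,600,3),np.uint8); im[:320,:560]=a; im[320:600,:525]=b; cv2.imwrite("pics/z2.png",im)
# first estimates
g=onz("top",(312,202),.030);print("grip",g, "side",onz("side",(261.8,242.1),.030))
print("lip side",onz("side",(283.9,237.1),.011))
print("mouth",onz("top",(180,200),.032),onz("side",(233.8,173.5),.032))
print("reader",onz("top",(178.1,206.3),0),onz("side",(233.5,181.8),0))
print("end",onz("top",(184.6,176.7),.032),onz("side",(249.5,169.2),.032))
for c in("top","side"):
  for n in("paddle","cassette","reader"):
    for r in silhouettes(c,n)[:2]:
        ys,xs=np.where(r["region"]);print(c,n,r["p"],len(xs),xs.min(),xs.max(),ys.min(),ys.max())
E
```

```text
grip [ 0.48691798 -0.18833854  0.03      ] side [ 0.47267159 -0.19607239  0.03      ]
lip side [ 0.54737188 -0.16614379  0.011     ]
mouth [0.48701017 0.20774096 0.032     ] [0.4864806  0.20914353 0.032     ]
reader [0.47105764 0.21874328 0.        ] [0.48417577 0.20639467 0.        ]
end [0.5581619  0.19659449 0.032     ] [0.5491976  0.22776358 0.032     ]
top paddle 0.73 289 302 317 184 214
top cassette 0.64 285 295 312 164 185
top reader 0.86 2904 163 206 131 210
side paddle 0.62 383 254 284 232 253
side cassette 0.6 241 280 304 230 244
side reader 0.9 1556 226 291 155 188
side reader 0.51 648 246 271 122 158
```

View pics/z1.png

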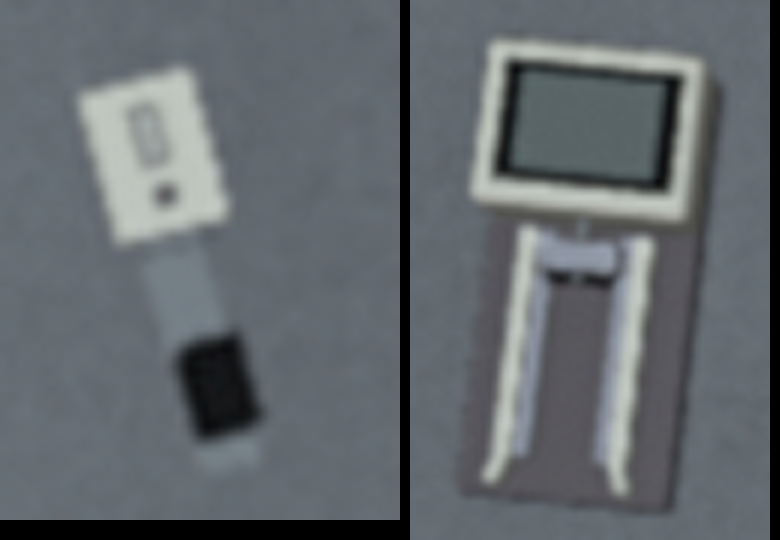

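View pics/z2.png

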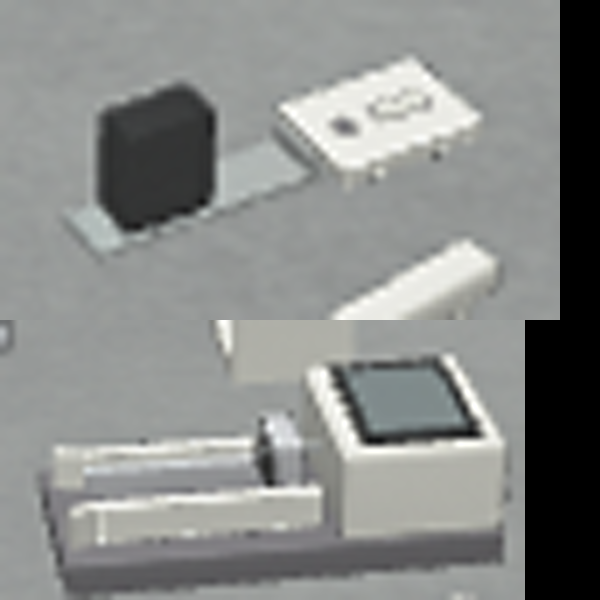

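```bash
cat > fit.py <<'E'
from h import *
from scipy.optimize import least_squares, minimize
def W(p,P):
    P=np.atleast_2d(P); c,s=np.cos(p[2]),np.sin(p[2]); return np.c_[p[0]+c*P[:,0]-s*P[:,1],p[1]+s*P[:,0]+c*P[:,1],P[:,2]]
def pj(c,Q): return np.array([proj(c,q) for q in Q])
def box(x0,x1,y,z0,z1): return np.array([[x,s*y,z] for x in(x0,x1) for s in(-1,1) for z in(z0,z1)])/1000.
def cover(c,Q,roi,S=8):
    x0,y0,w,h=roi; q=(pj(c,Q)+.5-[x0,y0])*S-.5
    m=np.zeros((h*S,w*S),np.uint8); cv2.fillConvexPoly(m,cv2.convexHull(np.round(q*16).astype(np.int32)),255,shift=4,lineType=cv2.LINE_8)
    return cv2.resize(m,(w,h),interpolation=cv2.INTER_AREA)/255.
def fitcov(obs,p0,B,tr=(.004,.004,.05)):
    f=lambda p:sum(((cover(c,W(p,B),roi)-m)**2).sum() for c,roi,m in obs)
    p0=np.array(p0);sim=np.array([p0]+[p0+np.eye(3)[i]*tr[i] for i in range(3)])
    r=minimize(f,p0,method="Nelder-Mead",options=dict(initial_simplex=sim,xatol=1e-5,fatol=1e-3)); return r.x,r.fun
E
cat > f1.py <<'E'
from fit import *
im={c:cv2.imread(f"pics/{c}0.png").astype(float).mean(2) for c in("top","side")}
def ob(c,roi,lo,hi,):
    x,y,w,h=roi; g=im[c][y:y+h,x:x+w]; return (c,roi,np.clip((g-lo)/(hi-lo),0,1))
H=box(-18,18,11,3,45)
R=[("top",(302,192,20,20)),("side",(251,228,24,26))]
hand=[]
for c,r in R:
    bg=np.median(im[c][r[1]:r[1]+r[3],r[0]:r[0]+r[2]]); o=ob(c,r,bg-8,35); hand.append(o)
for sel in ([0],[1],[0,1]):
    print("handle",sel,fitcov([hand[i] for i in sel],(.48,-.19,.25),H))
C=box(-30,30,22,0,8)
cas=[ob("top",(291,158,26,30),130,215),ob("side",(277,226,30,22),165,225)]
C2=C+[0,0,.003]
for sel in ([0],[1],[0,1]):
    print("cass",sel,fitcov([cas[i] for i in sel],(.57,-.17,.25),C2))
def cr(b,X,Y,ox,oy,s,dx=0,dy=0): return ((X-dx+.5)/s-.5+ox,(Y-dy+.5)/s-.5+oy)
T=lambda X,Y:("top",cr(0,X,Y,155,125,6,410,0)); S=lambda X,Y:("side",cr(0,X,Y,220,150,7,0,320))
pts=[((205,55,71),T(490,38)),((205,-55,71),T(710,55)),((-20,55,0),T(458,493)),((-20,-55,0),T(672,512)),
 ((205,-55,71),S(503,433)),((120,-55,71),S(345,460)),((120,55,71),S(308,375)),((205,55,71),S(455,357)),
 ((-20,-55,0),S(68,590)),((205,-55,0),S(503,560)),((-20,55,18),S(40,475))]
def res(p,cams=("top","side")): return np.concatenate([pj(c,W(p,np.array([P])/1000.))[0]-q for P,(c,q) in pts if c in cams])
for cams in(("top",),("side",),("top","side")):
    r=least_squares(res,(.487,.208,0.),args=(cams,),loss="soft_l1"); print(cams,r.x,np.abs(r.fun).max()); 
print(res(r.x).reshape(-1,2).round(1).tolist())
E
python3 f1.py
```

```text
handle [0] (array([ 0.48420936, -0.18825154,  0.27329604]), np.float64(8.362762319641842))
handle [1] (array([ 0.48184101, -0.18597483,  0.19723883]), np.float64(25.067429019771076))
handle [0, 1] (array([ 0.48280301, -0.18790997,  0.27118589]), np.float64(39.163967009802676))Traceback (most recent call last):
  File "f1.py", line 16, in <module>
    print("cass",sel,fitcov([cas[i] for i in sel],(.57,-.17,.25),C2))
                     ~~~~~~^^^^^^^^^^^^^^^^^^^^^^^^^^^^^^^^^^^^^^^^^
  File "fit.py", line 14, in fitcov
    r=minimize(f,p0,method="Nelder-Mead",options=dict(initial_simplex=sim,xatol=1e-5,fatol=1e-3)); return r.x,r.fun
    res = _minimize_neldermead(fun, x0, args, callback, bounds=bounds,
                               **options)
    fxcc = func(xcc)
    fx = function(np.copy(x), *(wrapper_args + args))
  File "fit.py", line 12, in <lambda>
    f=lambda p:sum(((cover(c,W(p,B),roi)-m)**2).sum() for c,roi,m in obs)
               ~~~^^^^^^^^^^^^^^^^^^^^^^^^^^^^^^^^^^^^^^^^^^^^^^^^^^^^^^^
  File "fit.py", line 12, in <genexpr>
    f=lambda p:sum(((cover(c,W(p,B),roi)-m)**2).sum() for c,roi,m in obs)
                     ~~~~~^^^^^^^^^^^^^^
  File "fit.py", line 8, in cover
    x0,y0,w,h=roi; q=(pj(c,Q)+.5-[x0,y0])*S-.5
                      ~~^^^^^
  File "fit.py", line 5, in pj
    def pj(c,Q): return np.array([proj(c,q) for q in Q])
                                  ~~~~^^^^^
  File "h.py", line 10, in proj
    K,T=par(c); q=T[:3,:3].T@(np.array(P)-T[:3,3]); q=K@q; return q[:2]/q[2]
        ~~~^^^
  File "h.py", line 4, in par
    p=camera_params(c); return np.array(p["camera_matrix"]),np.array(p["extrinsics"])
ValueError: time passes only in moves, steps and waits
```

```bash
sed -i 's/^def par/from functools import lru_cache\n@lru_cache\ndef par/' h.py; python3 f1.py; python3 -c "
from h import *;print(read_state()['clock'])"
```

```text
handle [0] (array([ 0.48420936, -0.18825154,  0.27329604]), np.float64(8.362762319641842))
handle [1] (array([ 0.48184101, -0.18597483,  0.19723883]), np.float64(25.067429019771076))
handle [0, 1] (array([ 0.48280301, -0.18790997,  0.27118589]), np.float64(39.163967009802676))
cass [0] (array([ 0.57549634, -0.1660358 ,  0.25538642]), np.float64(61.408535178777385))
cass [1] (array([ 0.57335725, -0.16129874,  0.24150245]), np.float64(61.74986436840532))
cass [0, 1] (array([ 0.5756843 , -0.1648629 ,  0.28557046]), np.float64(130.1331400316118))
('top',) [ 0.48321817  0.20922714 -0.09247144] 1.0305238475423835
('side',) [ 0.48033011  0.20635225 -0.08550546] 2.201625688244519
('top', 'side') [ 0.48195911  0.20916351 -0.0918566 ] 2.4839264763770927
[[-0.1, -0.6], [-0.2, 0.3], [0.2, 0.6], [-0.0, 1.2], [1.5, 1.0], [0.2, -1.1], [-0.7, -2.5], [0.8, -1.4], [-0.2, 1.4], [0.4, 0.6], [0.0, -1.2]]
1.1
```

```bash
cat > ov.py <<'E'
from fit import *
def wire(img,c,boxes,roi,S,col=(0,0,255)):
    x,y,w,h=roi; a=cv2.resize(img[y:y+h,x:x+w],None,fx=S,fy=S,interpolation=cv2.INTER_CUBIC)
    for p,B,col in boxes:
        q=(pj(c,W(p,B))+.5-[x,y])*S-.5
        for i in range(8):
            for k in(1,2,4):
                if not i&k: cv2.line(a,tuple(np.round(q[i]).astype(int).tolist()),tuple(np.round(q[i|k]).astype(int).tolist()),col,1)
    return a
def show(name,imt,ims,boxes,rt,St,rs,Ss):
    a=wire(imt,"top",boxes,rt,St);b=wire(ims,"side",boxes,rs,Ss)
    m=np.zeros((max(a.shape[0],b.shape[0]),a.shape[1]+b.shape[1],3),np.uint8); m[:a.shape[0],:a.shape[1]]=a; m[:b.shape[0],a.shape[1]:]=b
    cv2.imwrite(name,m); print(m.shape)
r,g,b,y=(0,0,255),(0,200,0),(255,0,0),(0,200,255)
def pad(p): return [(p,box(-18,18,11,3,45),r),(p,box(-30,115,12,0,3),y)]
def cas(p,z=3): return [(p,box(-30,30,22,z,z+8),g)]
def rd(p): return [(p,box(-20,205,55,0,18),r),(p,box(120,205,55,18,71),g),(p,box(0,115,24.5,32,38),y),(p,box(-20,115,17,18,32),b)]
E
python3 - <<'E'
from ov import *
t=cv2.imread("pics/top0.png");s=cv2.imread("pics/side0.png")
P=(.4838,-.188,.250); C=(.5750,-.1648,.255)
show("pics/o1.png",t,s,pad(P)+cas(C),(285,155,45,65),8,(245,222,62,40),6)
show("pics/o2.png",t,s,rd((.4825,.2092,-.0915)),(155,125,60,90),6,(220,150,75,40),5)
E
```

```text
(520, 732, 3)
(540, 735, 3)
```

View pics/o1.png

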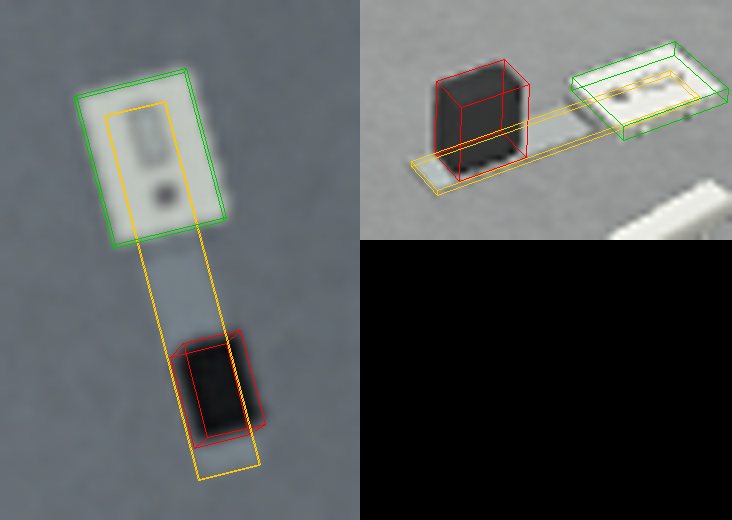

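View pics/o2.png

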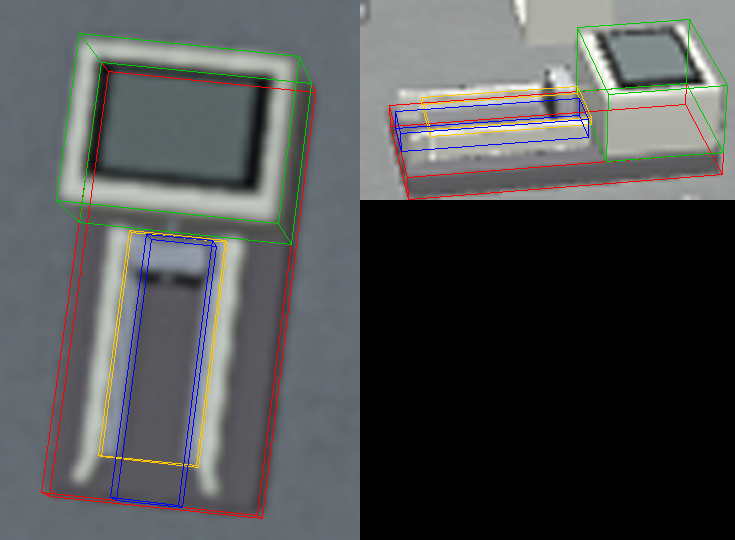

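Both overlays agree to about 1 px (about 3 mm). That puts the paddle at about (0.483, -0.188) with yaw 0.245, and the reader mouth at about (0.4825, 0.209) with yaw -0.09. The cassette sits about 94 mm ahead of the paddle's origin, as stated. Next I'll check reachability and then grasp.

```bash
cat >> h.py <<'E'
def R(yaw,flip):
    c,s=np.cos(yaw),np.sin(yaw); k=-1 if flip else 1
    x=np.array([c,s,0])*k; z=np.array([0,0,-1.]); return np.c_[x,np.cross(z,x),z]
E
python3 - <<'E'
from h import *
print(read_state()["ee_rot"])
for f in(0,1):
    print(f,inverse_kinematics([.4805,-.1887,.013],R(.245,f)),inverse_kinematics([.4205,.2147,.13],R(-.09,f)),inverse_kinematics([.30,.22,.13],R(-.09,f)))
E
```

```text
[[-8.92550481e-01  4.50947491e-01 -6.25597240e-06]
 [ 4.50947491e-01  8.92550481e-01  1.52765226e-06]
 [ 6.27266213e-06 -1.45760830e-06 -1.00000000e+00]]
0 [-4.22464803e-01  2.22223250e-01  2.12544933e+00 -4.44089210e-16
  7.93920074e-01  9.03331524e-01] [ 4.19314781e-01 -2.49834891e-02  2.13797057e+00 -4.44089210e-16
  1.02860557e+00  2.08011111e+00] [ 5.65767146e-01 -2.39727586e-01  2.32307178e+00 -4.44089210e-16
  1.05824846e+00  2.22656347e+00]
1 [-4.22464803e-01  2.22223250e-01  2.12544933e+00 -4.44089210e-16
  7.93920074e-01 -2.23826113e+00] [ 4.19314781e-01 -2.49834891e-02  2.13797057e+00 -4.44089210e-16
  1.02860557e+00 -1.06148155e+00] [ 5.65767146e-01 -2.39727586e-01  2.32307178e+00 -4.44089210e-16
  1.05824846e+00 -9.15029181e-01]
```

```bash
python3 - <<'E'
from h import *
gripper_to(0.7)
Rg=R(.245,0); p=[.4805,-.1887]
movep(p+[.14],Rg)
print(move_linear(p+[.06],velocity=.15))
for c in("top","side"): cv2.imwrite(f"pics/{c}1.png",camera(c))
s=read_state();print(s["clock"],s["eef_pos"],s["wrist_force"])
t=cv2.imread("pics/top1.png");s=cv2.imread("pics/side1.png")
a=cv2.resize(t[140:230,280:340],None,fx=6,fy=6,interpolation=cv2.INTER_CUBIC)
b=cv2.resize(s[190:270,230:310],None,fx=5,fy=5,interpolation=cv2.INTER_CUBIC)
im=np.zeros((540,780,3),np.uint8); im[:540,:360]=a; im[:400,370:770]=b; cv2.imwrite("pics/z3.png",im)
E
```

```text
False
5.3167 [ 0.48171089 -0.18913301  0.06133731] [-0.08298358  0.48638307 -0.26068797]
```

View pics/z3.png

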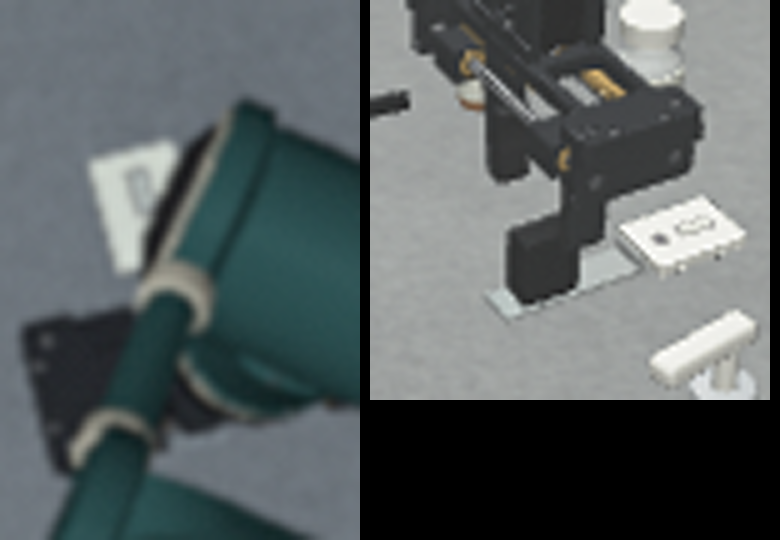

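The side picture shows the near finger tip at about crop (585,245), between the handle and the cassette in image space. I'll check that against the projection.

```bash
python3 - <<'E'
from ov import *
s=cv2.imread("pics/side1.png")
st=read_state();print(st["eef_pos"],st["finger_gap"])
e=st["eef_pos"]; g=st["finger_gap"]*44
f=np.array([[x,-y,z] for x in(-9,9) for y in(g,g+10) for z in(0,20)])/1000.
boxes=[((e[0],e[1],.245),f+[0,0,e[2]],(0,0,255)),((e[0],e[1],.245),f*[1,-1,1]+[0,0,e[2]],(0,255,255)),((.4835,-.188,.245),box(-18,18,11,3,45),(0,255,0)),((.4835,-.188,.245),box(-30,115,12,0,3),(255,255,0))]
cv2.imwrite("pics/z4.png",wire(s,"side",boxes,(240,200,65,60),9))
E
```

```text
[ 0.48171089 -0.18913301  0.06133731] 0.6975070050319917
```

View pics/z4.png

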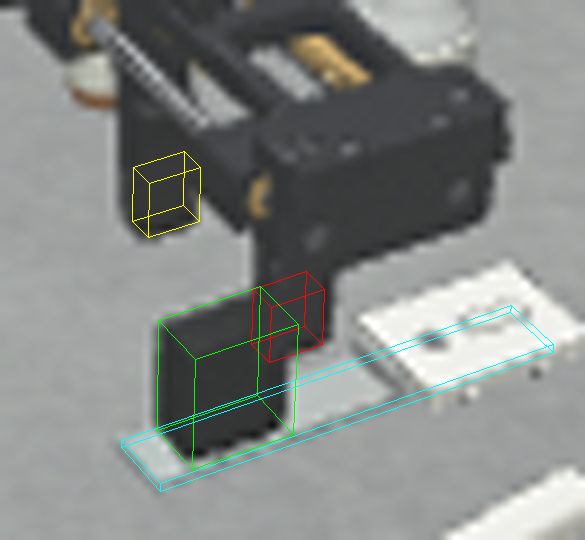

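The finger and handle models match the picture to within about 1 px. The handle is perhaps 2 mm nearer the robot than I modelled. I'll go down and grip.

```bash
python3 - <<'E'
from h import *
p=[.4785,-.1893]
print(move_linear(p+[.0125],velocity=.06,max_force=8))
pause(.3);s=read_state();print(s["clock"],s["eef_pos"],s["wrist_force"])
gripper_to(0.0,50); pause(.2)
s=read_state();print(s["clock"],s["eef_pos"],s["wrist_force"],s["finger_gap"]*88)
E
```

```text
False
6.5583 [ 0.47877004 -0.18941815  0.01287372] [ 0.44187136  1.00943052 -0.84033052]
7.4417 [ 0.47830124 -0.18910009  0.01245546] [-0.01723484  1.68787919  1.82478899] 21.693975592851103
```

```bash
python3 - <<'E'
from h import *
print(move_linear([.4785,-.1893,.03],velocity=.03))
print(move_linear([.4785,-.1893,.135],velocity=.07)); pause(.3)
s=read_state();print(s["clock"],s["eef_pos"],s["wrist_force"],s["ft_torque"],s["finger_gap"]*88)
for c in("top","side"): cv2.imwrite(f"pics/{c}2.png",camera(c))
s=cv2.imread("pics/side2.png"); t=cv2.imread("pics/top2.png")
a=cv2.resize(t[140:230,280:340],None,fx=6,fy=6,interpolation=cv2.INTER_CUBIC)
b=cv2.resize(s[150:250,230:315],None,fx=5,fy=5,interpolation=cv2.INTER_CUBIC)
im=np.zeros((540,800,3),np.uint8); im[:540,:360]=a; im[:500,370:795]=b; cv2.imwrite("pics/z5.png",im)
E
```

```text
False
False
10.125 [ 0.47841164 -0.18928021  0.13483114] [ 0.31504327  0.34099978 -1.66810516] [-0.03056811  0.2275385  -0.02129983] 21.399667065320703
```

View pics/z5.png

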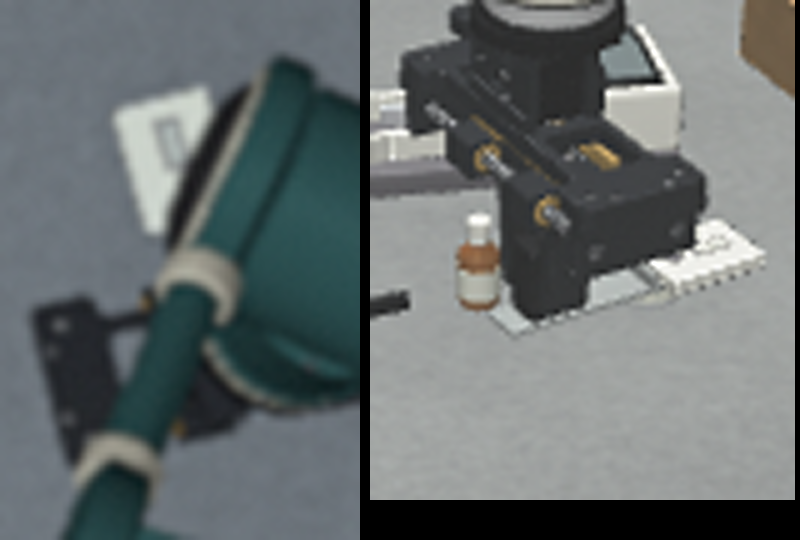

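The paddle was lifted, appears level, and the cassette is still on the blade in front of the lip. Now the carry to in front of the mouth.

```bash
cat >> h.py <<'E'
RP=(.4825,.2092,-.0915)   # reader pose
def rw(x,y,z):
    c,s=np.cos(RP[2]),np.sin(RP[2]); return [RP[0]+c*x-s*y,RP[1]+s*x+c*y,z]
E
python3 - <<'E'
from h import *
a=np.array([.4785,-.1893,.135]); b=np.array(rw(-.150,0,.135)); print(b)
print(move_linear(b.tolist(),R(-.0915,0),velocity=.09)); pause(.4)
s=read_state();print(s["clock"],s["eef_pos"],s["ee_rot"].round(3).tolist() if hasattr(s["ee_rot"],"round") else s["ee_rot"],s["wrist_force"])
for c in("top","side"): cv2.imwrite(f"pics/{c}3.png",camera(c))
s=cv2.imread("pics/side3.png"); t=cv2.imread("pics/top3.png")
a=cv2.resize(t[125:265,145:235],None,fx=4,fy=4,interpolation=cv2.INTER_CUBIC)
b=cv2.resize(s[120:210,170:280],None,fx=4,fy=4,interpolation=cv2.INTER_CUBIC)
im=np.zeros((560,800,3),np.uint8); im[:560,:360]=a; im[:360,360:800]=b; cv2.imwrite("pics/z6.png",im)
E
```

```text
[0.33312748 0.22290586 0.135     ]
False
15.6333 [0.33313892 0.22290092 0.13500153] [[0.996, -0.091, 0.0], [-0.091, -0.996, -0.0], [0.0, 0.0, -1.0]] [-0.16614322  0.42856569 -1.93842388]
```

View pics/z6.png

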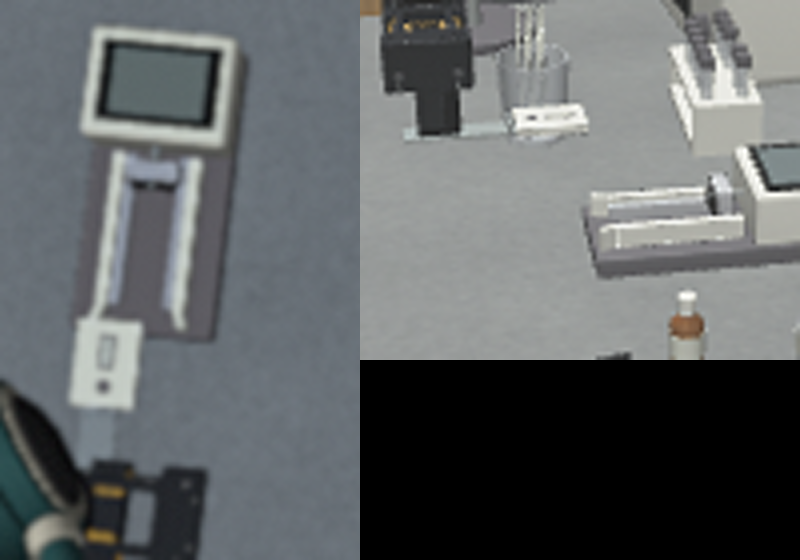

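```bash
python3 - <<'E'
from ov import *
print(move_linear(rw(-.150,0,.0125+.034),velocity=.06,max_force=6)); pause(.3)
st=read_state();print(st["clock"],st["eef_pos"],st["wrist_force"])
for c in("top","side"): cv2.imwrite(f"pics/{c}4.png",camera(c))
s=cv2.imread("pics/side4.png"); t=cv2.imread("pics/top4.png")
e=st["eef_pos"]
pp=(e[0]+.003,e[1],-.0915)
up=np.array([0,0,.034])
q=W(pp,[[.094,0,0]])[0]; cp=(q[0],q[1],-.0915)
bx=[(pp,box(-30,115,12,0,3)+up,y),(cp,box(-30,30,22,3,11)+up,g)]+rd(RP)[2:]
show("pics/o4.png",t,s,bx,(150,145,70,95),6,(185,145,75,50),5)
a=cv2.resize(t[145:240,150:220],None,fx=6,fy=6,interpolation=cv2.INTER_CUBIC); b=cv2.resize(s[145:195,185:260],None,fx=5,fy=5,interpolation=cv2.INTER_CUBIC)
im=np.zeros((570,795,3),np.uint8); im[:570,:420]=a; im[:250,420:795]=b; cv2.imwrite("pics/o4r.png",im)
E
```

```text
False
17.6583 [0.33323679 0.22298427 0.04667589] [-0.29611132 -0.40922266 -2.44128472]
(570, 795, 3)
```

View pics/o4.png

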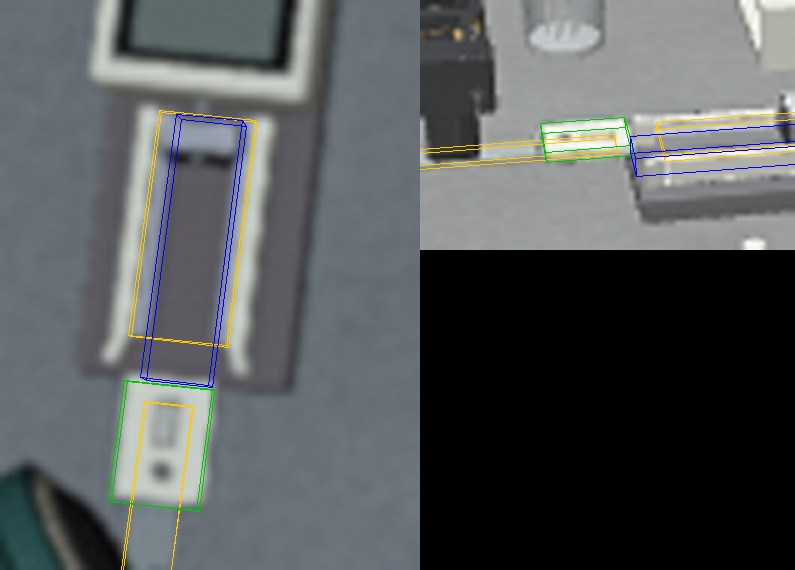

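View pics/o4r.png

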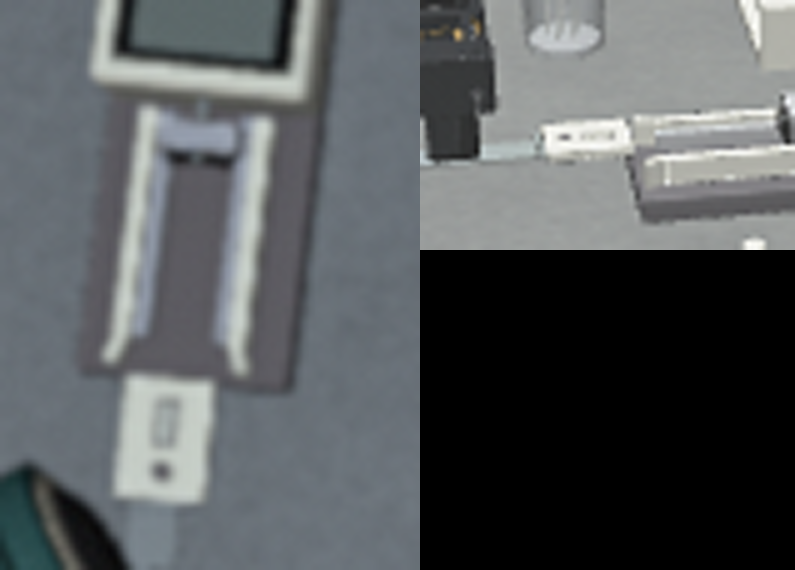

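```bash
cat > edge.py <<'E'
from ov import *
from scipy.ndimage import map_coordinates
def escore(img,c,segs,p,dz=0):
    g=img; tot=0;L=0
    for A,B in segs:
        P=np.linspace(A,B,40)/1000.; P=P+[0,0,dz]; q=pj(c,W(p,P)); d=q[-1]-q[0]; n=np.array([-d[1],d[0]])/np.hypot(*d); l=np.hypot(*d)
        v=[map_coordinates(g,[(q[:,1]+s*n[1]),(q[:,0]+s*n[0])],order=1) for s in(-.8,.8)]
        tot+=abs((v[1]-v[0]).mean())*l; L+=l
    return tot/L
def efit(img,c,segs,p0,dz=0):
    best=None
    for dx in(-.004,0,.004):
      for dy in(-.004,0,.004):
        for da in(-.02,0,.02):
          p=np.array(p0)+[dx,dy,da]; s=np.array([p,p+[.001,0,0],p+[0,.001,0],p+[0,0,.01]])
          r=minimize(lambda p:-escore(img,c,segs,p,dz),p,method="Nelder-Mead",options=dict(initial_simplex=s,xatol=1e-5,fatol=1e-3,maxiter=150))
          if best is None or r.fun<best.fun: best=r
    return best.x,best.fun
H=[([120,55,71],[205,55,71]),([205,55,71],[205,-55,71]),([205,-55,71],[120,-55,71])]
Bs=[([-20,55,0],[-20,-55,0]),([-20,-55,0],[100,-55,0]),([-20,55,18],[100,55,18])]
Wl=[([0,24.5,38],[110,24.5,38]),([0,-24.5,38],[110,-24.5,38])]
Sl=[([0,17,32],[90,17,32]),([0,-17,32],[90,-17,32])]
CT=[([-30,22,8],[30,22,8]),([30,22,8],[30,-22,8]),([30,-22,8],[-30,-22,8]),([-30,-22,8],[-30,22,8])]
E
python3 - <<'E'
from edge import *
I=cv2.imread("pics/top4.png").astype(float).mean(2)
for n,s in(("H",H),("B",Bs),("W+S",Wl+Sl),("S",Sl),("all",H+Bs+Wl+Sl)):
    p0=RP; x,f=efit(I,"top",s,p0); print(n,x.round(4),f)
q=np.array(rw(-.053,0,0)); x,f=efit(I,"top",CT,(q[0],q[1],-.0915),.037); print("cass",x.round(4),f)
I=cv2.imread("pics/side4.png").astype(float).mean(2)
x,f=efit(I,"side",H+[([-20,-55,0],[205,-55,0]),([-20,-55,0],[-20,-55,18])],RP);print("side reader",x.round(4),f)
x,f=efit(I,"side",CT,(q[0],q[1],-.0915),.037); print("side cass",x.round(4),f)
E
```

```text
H [ 0.4803  0.2078 -0.0824] -52.85195354555036
B [ 0.4851  0.2083 -0.0883] -24.69820538337294
W+S [ 0.4866  0.2089 -0.0796] -40.37193038098364
S [ 0.4873  0.2083 -0.0825] -46.26580214729114
all [ 0.4819  0.2094 -0.0904] -35.59933101562457
cass [ 0.433   0.2126 -0.0692] -59.95159597986345
side reader [ 0.4691  0.2115 -0.0747] -62.23215036046288
side cass [ 0.4299  0.2119 -0.0897] -64.8491611444238
```

Within the same top picture, the cassette lies within 0.6 mm of the channel's centre line and within 0.015 rad of its direction. I'll refine the yaw to -0.082 and move in low through the flare, watching the force.

```bash
cat >> h.py <<'E'
M=np.array([.4850,.2090]); YAW=-.082
u=np.array([np.cos(YAW),np.sin(YAW)])
V0=np.array([.433-.33324,.2126-.22298]); 
def rot(a): return np.array([[np.cos(a),-np.sin(a)],[np.sin(a),np.cos(a)]])
V=rot(YAW+.0915)@V0
def tcp(X,uz,Y=0):  # cassette centre at reader x=X (m), paddle underside height uz
    p=M+u*X+rot(YAW)@np.array([0,Y])-V; return [p[0],p[1],uz+.0125]
E
python3 - <<'E'
from h import *
RR=R(YAW,0)
print(move_linear(tcp(-.053,.0325),RR,velocity=.04,max_force=6))
print(move_linear(tcp(.000,.0325),RR,velocity=.04,max_force=4)); pause(.2)
st=read_state();print(st["clock"],st["eef_pos"],tcp(0,.0325),st["wrist_force"])
for c in("top","side"): cv2.imwrite(f"pics/{c}5.png",camera(c))
s=cv2.imread("pics/side5.png"); t=cv2.imread("pics/top5.png")
a=cv2.resize(t[145:240,150:220],None,fx=6,fy=6,interpolation=cv2.INTER_CUBIC); b=cv2.resize(s[145:195,205:280],None,fx=5,fy=5,interpolation=cv2.INTER_CUBIC)
im=np.zeros((570,795,3),np.uint8); im[:570,:420]=a; im[:250,420:795]=b; cv2.imwrite("pics/o5.png",im)
E
```

```text
False
False
19.6833 [0.38499286 0.2184467  0.0449929 ] [np.float64(0.38514589311939584), np.float64(0.21843182586124674), 0.045] [-0.41494297  0.32489641 -1.85750489]
```

View pics/o5.png

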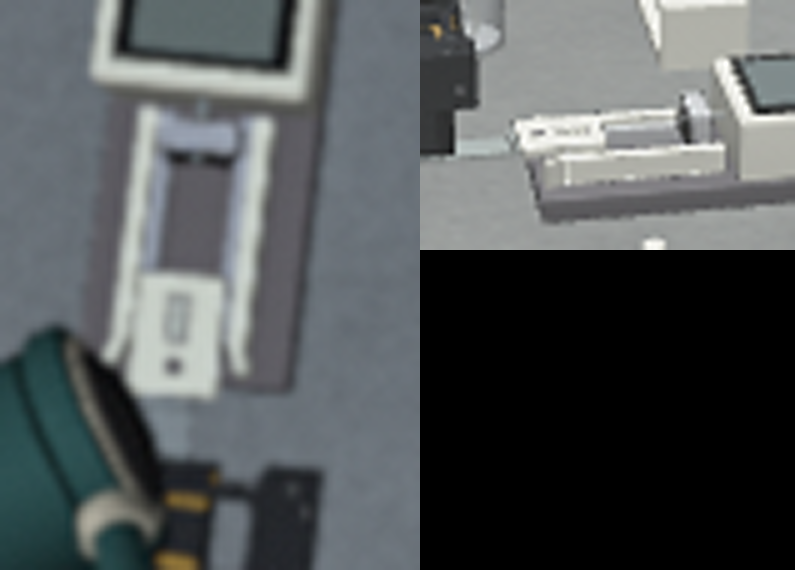

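The cassette is in the mouth and centred between the walls (at top crop (180,330), allowing for parallax), with no contact force. I'll go further in and then set it down.

```bash
python3 - <<'E'
from h import *
f=lambda:np.round(read_state()["wrist_force"],2)
print(move_linear(tcp(.032,.0325),velocity=.04,max_force=4)); pause(.3);print(f())
for z in(.031,.0295,.028,.0265,.0255):
    r=move_linear(tcp(.032,z),velocity=.02,max_force=4); pause(.25); st=read_state(); print(z,r,np.round(st["eef_pos"][2]-.0125,4),f(),np.round(st["ft_torque"],3))
    if r: break
st=read_state();print(st["clock"],st["eef_pos"],tcp(.032,.0255))
for c in("top","side"): cv2.imwrite(f"pics/{c}6.png",camera(c))
s=cv2.imread("pics/side6.png"); t=cv2.imread("pics/top6.png")
a=cv2.resize(t[145:240,150:220],None,fx=6,fy=6,interpolation=cv2.INTER_CUBIC); b=cv2.resize(s[145:195,205:280],None,fx=5,fy=5,interpolation=cv2.INTER_CUBIC)
im=np.zeros((570,795,3),np.uint8); im[:570,:420]=a; im[:250,420:795]=b; cv2.imwrite("pics/o6.png",im)
E
```

```text
False
[-0.16  0.3  -1.43]
0.031 False 0.031 [-0.37 -0.2  -2.81] [0.009 0.207 0.008]
0.0295 False 0.0295 [ 0.31  0.06 -2.63] [ 0.013  0.234 -0.002]
0.028 False 0.028 [-0.17  1.09 -2.14] [ 0.044  0.173 -0.02 ]
0.0265 False 0.0265 [ 0.05 -0.12 -1.83] [0.044 0.177 0.004]
0.0255 False 0.0255 [-0.35  0.26 -2.02] [-0.01   0.179 -0.064]
23.5333 [0.41705776 0.21582439 0.03801092] [np.float64(0.41703836938878736), np.float64(0.21581076550209874), 0.038]
```

View pics/o6.png

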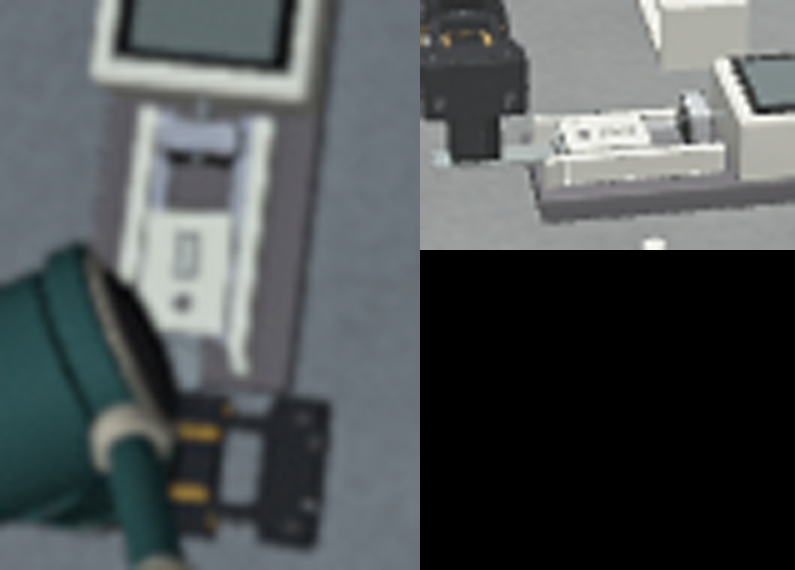

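The cassette has been set on the ledges: the weight on the wrist dropped by about 0.6 N, and it lies between the walls at top crop (188,270). Next I'll push until contact, then step the force up.

```bash
cat >> h.py <<'E'
def favg(n=8,dt=.02):
    a=[]
    for _ in range(n): pause(dt); a.append(np.array(read_state()["wrist_force"]))
    a=np.array(a); m=a.mean(0); return -(m[0]*u[0]+m[1]*u[1]), m, a.std(0).max()
E
python3 - <<'E'
from h import *
f0=favg(12); print("base",f0)
X=.032
for Xt in (.040,.066):
    r=move_linear(tcp(Xt,.025),velocity=.02,max_force=3.5); st=read_state()
    print(Xt,r,np.dot(np.array(st["eef_pos"][:2])+V-M,u),favg(6)[0]-f0[0],st["clock"])
    if r: break
E
```

```text
base (np.float64(0.1163996691757692), array([-0.13944773, -0.27566856, -1.56202506]), np.float64(0.5813116774936316))
0.04 False 0.04013839354801553 -0.07739762358660592 24.3833
0.066 True 0.06041156100621366 -0.10412227306631305 25.4833
```

```bash
cat > push.py <<'E'
from h import *
import sys
X=float(sys.argv[1]); b=.12
while X<.0665:
    X+=.0007
    r=move_linear(tcp(X,.025),velocity=.01,max_force=6); st=read_state(); f=favg(5)[0]-b
    print(round(X*1e3,2),r,round(np.dot(np.array(st["eef_pos"][:2])+V-M,u)*1e3,2),round(f,2),round(st["clock"],2))
    if f>3 or r: break
E
python3 push.py .0604
```

```text
61.1 False 60.7 1.11 25.93
61.8 False 61.17 2.38 26.27
62.5 False 61.73 4.78 26.6
```

The stop is found: contact began at X≈60.5 mm by my calibration, and the force rises along the spring line. Now finer steps up to 8 N.

```bash
python3 - <<'E'
from h import *
b=.12; X=.0625; 
f=favg(6)[0]-b; print("now",f)
while f<7.3:
    X+=min(.0004,max(.00015,(8-f)/4*.001*.8))
    move_linear(tcp(X,.025),velocity=.005,max_force=5); f=favg(8)[0]-b; st=read_state()
    print(round(X*1e3,2),round(np.dot(np.array(st["eef_pos"][:2])+V-M,u)*1e3,2),round(f,2),round(st["clock"],2))
for i in range(6):
    f=favg(10)[0]-b; print("hold",round(f,2))
st=read_state(); print(st["clock"],st["eef_pos"],X,st["wrist_force"],st["finger_gap"]*88)
open("X","w").write(str(X))
E
```

```text
now 5.10942086536794
62.9 62.12 5.71 27.17
63.3 62.19 6.4 27.55
63.62 62.26 7.21 27.93
63.78 62.27 7.69 28.32
hold 7.71
hold 7.73
hold 7.47
hold 7.39
hold 7.46
hold 7.58
29.3167 [0.4471798  0.21308037 0.03708064] 0.06377711726466342 [-7.76331543  0.65028317 -0.271055  ] 21.499923817413798
```

```bash
python3 - <<'E'
from h import *
b=.12; X=.0640
move_linear(tcp(X,.025),velocity=.005,max_force=5)
for i in range(7): print("hold",round(favg(10)[0]-b,2))
st=read_state(); print(st["clock"],st["eef_pos"])
for c in("top","side"): cv2.imwrite(f"pics/{c}7.png",camera(c))
s=cv2.imread("pics/side7.png"); t=cv2.imread("pics/top7.png")
a=cv2.resize(t[145:240,150:220],None,fx=6,fy=6,interpolation=cv2.INTER_CUBIC); b=cv2.resize(s[145:195,205:280],None,fx=5,fy=5,interpolation=cv2.INTER_CUBIC)
im=np.zeros((570,795,3),np.uint8); im[:570,:420]=a; im[:250,420:795]=b; cv2.imwrite("pics/o7.png",im)
E
```

```text
hold 8.07
hold 8.05
hold 7.97
hold 7.78
hold 7.97
hold 8.11
hold 7.92
30.7333 [0.44724568 0.21305819 0.03706304]
```

View pics/o7.png

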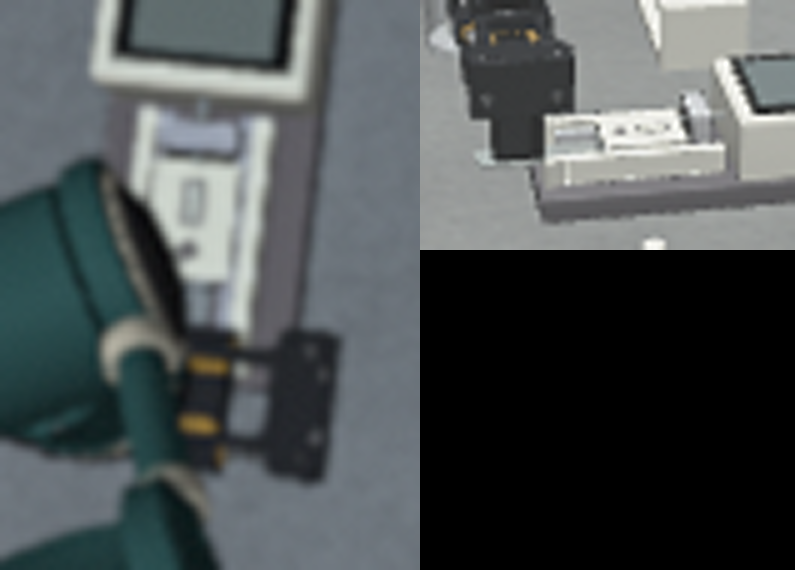

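The hold was 8.0 N for over 1 s. The cassette sits squarely against the pad, at top crop (190,215). Now easing out.

```bash
python3 - <<'E'
from h import *
f=lambda:(round(favg(5)[0]-.12,2),np.round(read_state()["wrist_force"],2).tolist())
move_linear(tcp(.0620,.025),velocity=.004); print(f())
move_linear(tcp(.0595,.025),velocity=.004); print(f())
print(move_linear(tcp(.050,.025),velocity=.015,max_force=5)); print(f())
print(move_linear(tcp(.020,.025),velocity=.04,max_force=5))
print(move_linear(tcp(-.068,.025),velocity=.06,max_force=5)); print(f())
st=read_state(); print(st["clock"],st["eef_pos"])
for c in("top","side"): cv2.imwrite(f"pics/{c}8.png",camera(c))
s=cv2.imread("pics/side8.png"); t=cv2.imread("pics/top8.png")
a=cv2.resize(t[145:240,150:220],None,fx=6,fy=6,interpolation=cv2.INTER_CUBIC); b=cv2.resize(s[145:195,180:280],None,fx=3.75,fy=3.75,interpolation=cv2.INTER_CUBIC)
im=np.zeros((570,795,3),np.uint8); im[:570,:420]=a; im[:b.shape[0],420:420+b.shape[1]]=b; cv2.imwrite("pics/o8.png",im)
E
```

```text
(np.float64(4.94), [-4.52, 1.49, -2.37])
(np.float64(-0.06), [0.08, 0.33, -2.1])
False
(np.float64(0.1), [-0.48, 0.96, -1.98])
False
False
(np.float64(-0.09), [0.41, -0.77, -1.44])
35.8917 [0.31769171 0.22403341 0.03754364]
```

View pics/o8.png

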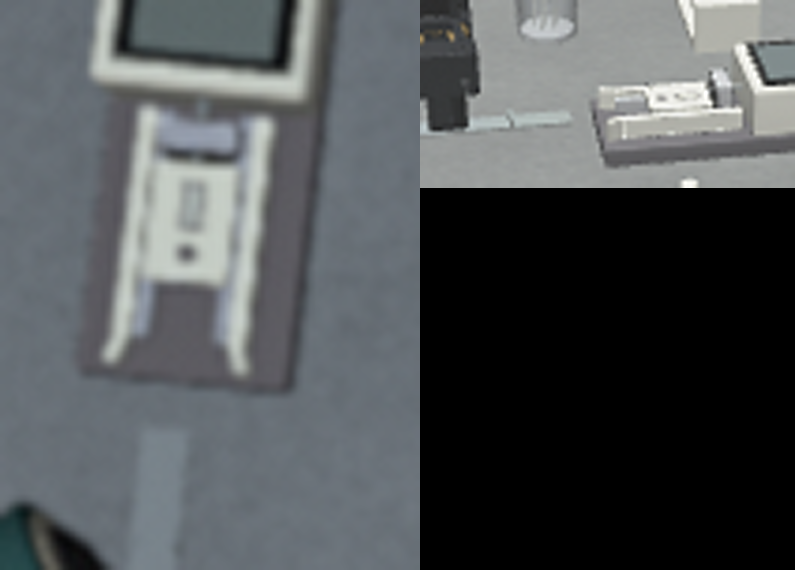

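The cassette is flat in the channel with its front edge at the pad (top crop (193,160)), and the paddle is clear. I'll lay the paddle back in its original free spot.

```bash
python3 - <<'E'
from h import *
p=read_state()["eef_pos"]
move_linear([p[0],p[1],.135],velocity=.1)
RG=R(.245,0)
print(move_linear([.4785,-.1893,.135],RG,velocity=.12))
print(move_linear([.4785,-.1893,.025],velocity=.08,max_force=8)); pause(.2)
print(move_linear([.4785,-.1893,.0125],velocity=.015,max_force=4)); pause(.2)
st=read_state(); print(st["clock"],st["eef_pos"],st["wrist_force"])
cv2.imwrite("pics/side9.png",camera("side")); s=cv2.imread("pics/side9.png")
cv2.imwrite("pics/o9.png",cv2.resize(s[190:270,225:310],None,fx=7,fy=7,interpolation=cv2.INTER_CUBIC))
E
```

```text
False
False
True
43.7 [ 0.47819721 -0.18921516  0.0124455 ] [ 0.26583989 -0.71186506  4.36741493]
```

View pics/o9.png

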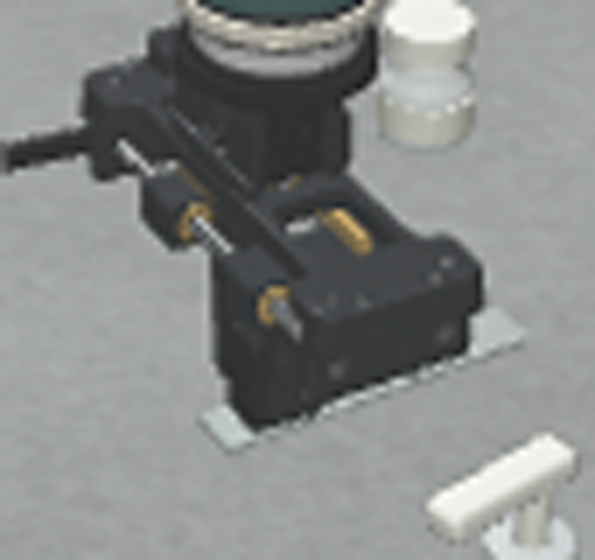

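The paddle is on the table: contact came at the original height, and the blade lies flat along the tabletop. I'll release and go straight up.

```bash
python3 - <<'E'
from h import *
gripper_to(0.65); pause(.3)
p=read_state()["eef_pos"]
print(move_linear([p[0],p[1],.10],velocity=.08,max_force=6))
print(move_linear([p[0],p[1],.22],velocity=.15))
goto_joints([1.066,.264,1.604,0,1.274,-.037]); pause(.3)
st=read_state(); print(st["clock"],st["eef_pos"],st["wrist_force"])
for c in("top","side"): cv2.imwrite(f"pics/{c}10.png",camera(c))
s=cv2.imread("pics/side10.png"); t=cv2.imread("pics/top10.png")
im=np.zeros((560,800,3),np.uint8)
a=cv2.resize(t[125:225,150:350],None,fx=2.7,fy=2.7,interpolation=cv2.INTER_CUBIC); im[:a.shape[0],:a.shape[1]]=a
b=cv2.resize(s[145:275,200:320],None,fx=2.15,fy=2.15,interpolation=cv2.INTER_CUBIC); im[:b.shape[0],541:541+b.shape[1]]=b
d=cv2.resize(t[145:195,160:210],None,fx=5,fy=5,interpolation=cv2.INTER_CUBIC); im[290:540,:250]=d
e=cv2.resize(s[150:190,225:285],None,fx=6,fy=6,interpolation=cv2.INTER_CUBIC); im[300:540,260:620]=e
cv2.imwrite("pics/o10.png",im)
E
```

```text
False
False
50.0833 [0.30477661 0.60211918 0.23866408] [ 0.37627711  0.90450037 -0.80604077]
```

View pics/o10.png

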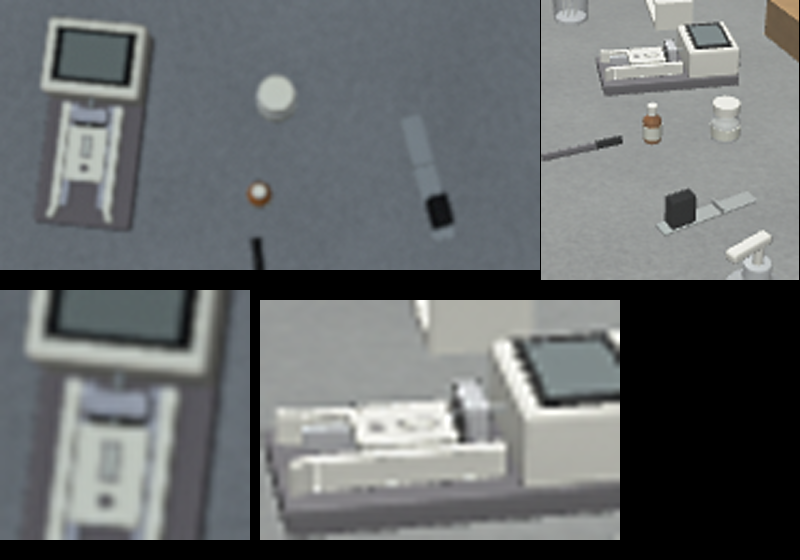

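The final picture shows the cassette flat at the pad, the paddle flat on the table, and the bystanders where they started. Handing in.

```bash
python3 -c "
from cell import *
print(sign_off())"
```

```text
the job is handed in; nothing more can be done
None
```

The job is handed in at about 50 s on the robot's clock. The cassette is in the reader at the stop, and the paddle is lying flat back in its starting spot.

- **Carry and set-down:** I gripped the paddle by its handle and carried it level to the reader with the cassette on the blade. The cassette went in through the flared mouth with no contact force. When it settled on the ledges, the weight on the wrist dropped by about 0.6 N.
- **Push:** I found the stop by feel and stepped the force up. It held about 7.5 N for 1 s, then about 8.0 N for a further 1.4 s. The highest averaged reading was 8.1 N, well under the 15 N limit.
- **Ease out:** The force fell smoothly to zero as the paddle backed out.
- **Last checks:** The final pictures show the cassette flat between the walls with its front edge at the pad, the paddle flat, and the objects near the work where they started. I judged by eye that the cassette touches the pad, because the pictures only resolve about 3 mm per pixel.
- **Checks that disagreed:**
  - The two cameras differed by about 2–3 mm on the paddle, and by up to about 13 mm along the channel on the reader. I lined the cassette up with the channel in the top picture alone.
  - One force stop tripped about 1 mm before steady contact with the stop. The force read zero right after, so I carried on in small steps.

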